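# Pull the snug cap off a glaze jar with the lifter

### The job

Slide the jar between the wooden rails under the ware rack until it is fully home against the back stop, then hook the steel lifter under the cap's brim and pull straight up until the cap pops off. Set the cap down right way up on the round plaster bat, and stand the lifter back on its feet on the bench. Do not touch the cap with the gripper, keep the jar upright and home, and do not hit the rack or shift the other ware and tools.

Things in the scene. Friction and masses are not known exactly. Their poses are not given: they have to be found in the camera images.
- station: Wooden rails fixed on the bench, 16 mm high. Origin: on the bench where the jar's axis stands when fully home; +x points into the rails, away from the robot; z up. Mouth 154 mm wide at x -86 mm, narrowing (35 deg a side) to parallel rails 84 mm apart from x -35 mm; back stop for the jar's foot at x +40 mm. Lips on the parallel part, 68 mm apart, undersides 9.5 mm up, hold the jar's foot down.
- rack: Ware rack fixed over the rails; same origin and axes as the station. Board from x 0 to +60 mm, y +-135 mm, underside 195 mm and top 210 mm above the bench, two small cups on it; posts 20 mm square at x 35, y +-120 mm. No room for an upright hand above a jar that is home; a hand leaning back towards -x by about 30 deg clears it.
- jar: Loose pale stoneware jar, 0.3 to 0.6 kg. Origin: centre of its underside; z up. Round foot 80 mm across, 7 mm thick; body 60 mm across up to 75 mm; neck 42 mm across from 75 to 90 mm. Starts upright on the bench 85 to 105 mm short of home. Pushed high up it tips; pushed at about half its height or lower it slides.
- cap: The jar's snug press-in cap, pale ceramic, about 80 g. Origin: centre of the plug's underside; z up. Plug 30 mm across, 14 mm long; round brim 58 mm across from z 14 to 20 mm, crown to 23 mm. On the jar its origin is 76 mm above the jar's, the brim's underside level with the neck's rim at 90 mm. Spring catches hold it: 10 to 18 N straight up pops it; clear after 15 mm.
- lifter: Loose steel lifter, 170 g, on its feet. Origin: fork underside, centre of the fork; +x: way the fork opens; z up. Two level tines 4 mm thick, 48 mm apart inside, 72 outside, x -45 to +32 mm, tips flared; plate between them behind x -23 mm is the stop for a neck. At x 0 legs (64 mm apart inside) rise to a bridge 28 to 34 mm up; brim and crown pass under it. Wooden handle above the bridge.
- lifter_grip (a point): Place to hold the lifter: on its handle's axis, 23 mm behind (-x) and 72 mm above the lifter's origin; axes as the lifter's. The handle is 18 mm square and 72 mm long, leaning back from the bridge towards -x, 30 deg from vertical, flat sides facing +-y; 30 mm of it lies beyond this point, 42 mm before it.
- bat: Round white plaster bat fixed on the bench, 130 mm across, 20 mm thick. Origin: centre of its underside.
- mug: Bystander: pale handled mug, 76 mm across, 100 mm tall, loose. Origin: its underside.
- tumbler: Bystander: pale straight cup, 72 mm across, 110 mm tall, loose. Origin: its underside.
- pinch_bowl: Bystander: small open bowl, 100 mm across, 45 mm tall, loose. Origin: its underside.
- rib: Bystander: flat oval wooden rib, 80 x 30 x 8 mm, loose. Origin: its underside.
- knife: Bystander: clay knife lying flat, 145 mm long, 9 mm high, loose. Origin: its underside.
- loop_tool: Bystander: loop tool lying flat, 160 mm long, 14 mm high, loose. Origin: its underside.
Things that resemble listed ones, but are neither listed nor needed, are in the scene too. Of the things like the bat, leave any that is yellow; of the rest the larger one is meant. Leave any blue look-alike of the jar alone.

How it is judged:
By the outcome, as a careful person would: the job done as asked, in the order asked, and still so for the second after the job is handed in, with the robot touching nothing.
It also fails if it takes over 72 s, if anything falls off the work surface, if the arm or the gripper's body presses on something with over 40 N, if the wrist force passes 120 N, or if a joint passes its speed limit or range.

### The arm

A 6-joint arm with a two-finger parallel gripper is mounted at the origin on the work surface. World frame = base frame: x ahead of the robot, y to its left, z up, the work surface at z = 0. Lengths are in m, angles in rad, forces in N, time in s.
With the tool pointing down it reaches from about 0.275 to 0.875 m from the base axis. Payload 12.5 kg.
Tool frame: the origin (TCP) lies at the very end of the fingers, on their centre line; the grasp point (between the pads) lies 19 mm behind it; x points along the fingers, y is the direction in which the jaws open and shut, and the axes are right-handed (so a half turn about x gives the same grasp; the last joint's range is limited). The gripper opens to 85 mm and grips with 20 to 120 N. Pads are 22 mm wide; open, the fingers measure 114 mm over their backs; the gripper's body (76 mm by 85 mm) begins 54 mm behind the grasp point. The pads swing forward as they close: fully open they stand 13 mm farther back than shut.
Start: joints at [1.213, 0.351, 1.652, -0, 1.139, -0.085], TCP at [0.148, 0.53, 0.231] pointing down, gripper open.
Joint ranges: [-2.75, 2.75], [-0.79, 2.1], [0.01, 2.65], [-1.57, 4.71], [0.07, 3.14], [-2.87, 2.87]. Speed limits (rad/s): [2.22, 2.22, 2.79, 3.14, 3.14, 3.14].

### API

Orientations are given as a 3x3 rotation matrix whose columns are the frame's x, y, z axes.
In Python, from bench import manip gives the robot as it stands. Calls block until the motion is done:
- manip.move_ptp(position, orientation): joint-space move of the TCP to a pose.
- manip.move_l(position, attitude=None, max_speed=0.15): straight line of the TCP; attitude=None keeps the orientation; max_speed is the mean speed in m/s.
- manip.move_j(angles): joint-space move.
- manip.set_gripper(opening, effort=None): opening from 0.0 (shut) to 1.0 (fully open); effort is the grip in N (None keeps the last); returns when the fingers have stopped.
- manip.dwell(seconds).
- manip.inverse_kinematics(position, orientation): joint angles nearest the present ones, or None.
- manip.grab_frame(name): name is "scene" or "top" or "wrist"; returns (picture, depth): 420x560x3 uint8, red, green, blue; 420x560 float32, m along the optical axis (not along the pixel's ray), 0 where there is no reading.
- manip.get_calibration(name): a dict with "camera_matrix" (3x3 intrinsics, pixels), "R" (3x3) and "t" (3): a world point X has camera coordinates R X + t. Camera axes: x right, y down, z forward; pixel columns grow to the right and rows downward; lengths in m; the calibration is good to about 2 mm. A picture is of the moment at which its call begins: read the wrist's pose just before it. get_calibration takes no time and is no camera call; for the wrist camera it gives the pose at the moment of the call.
A pose or a line that the arm cannot do raises manip.Unreachable and nothing moves.
- manip.sign_off(): hands the job in, once; it reports no verdict.
Trained networks look in the newest picture that a camera, given by its name, has taken for a name from the list of things; names that differ only in an ending like _2 or _b are one class to them, and where a whole thing is asked for, a point or a joint stands for the part that bears it (a point fixed in the world has none). Each returns a list of dicts, best first, with "confidence" (0 to 1); they miss things now and then, are a little off and sometimes report something else, mostly with a low value. They report only what shows in the picture. A call takes as long as a camera call. They do not tell look-alikes from the thing itself.
- manip.look_for(camera, name): "at" ([x, y, z] in m, in world coordinates, good to about 4 mm: the middle of the surface that is visible of it).
Readings, each from a call of its own:
- manip.current_time(): time.
- manip.current_qpos(): joint angles.
- manip.current_joint_vel(): joint speeds.
- manip.current_joint_torque(): joint torques, N m.
- manip.current_ee_pos(): TCP position.
- manip.current_tcp_rot(): TCP orientation.
- manip.current_force(): force on the tool from outside, world axes, zero at the start.
- manip.current_ft_torque(): the same for the moment, N m.
- manip.current_grip_width(): opening from 0.0 (shut) to 1.0 (fully open).
Only numpy, scipy, OpenCV 4.12 (cv2) and the standard library are available. Lean on these libraries where they do the work, as an engineer would, in place of code of your own. Each camera call takes 0.05 s, during which the arm holds its last target.

## Working session

There is one attempt and no reset: what is moved stays moved. The work goes in short steps, each a Python script; the robot and the scene stay as the last script left them, time stands still between calls to the robot, and variables do not carry over. Pictures are saved under pics/ and viewed, and the job is handed in when it is done.

```bash
ls; mkdir -p pics
python3 - <<'E'
from bench import manip
import cv2
for n in ("scene","top","wrist"):
    p,d=manip.grab_frame(n); cv2.imwrite(f"pics/{n}0.png",p[:,:,::-1])
    c=manip.get_calibration(n); print(n,c["R"].round(3).tolist(),c["t"].round(3).tolist(),c["camera_matrix"].round(0).tolist())
    for o in ("station","rack","jar","cap","lifter","lifter_grip","bat","mug","tumbler","pinch_bowl","rib","knife","loop_tool"):
        print(o,[(x["at"] if isinstance(x["at"],list) else x["at"].round(3).tolist(),round(x["confidence"],2)) for x in manip.look_for(n,o)])
print(manip.current_time())
E
```

```text
pics
scene [[0.521, 0.854, -0.012], [0.492, -0.312, -0.813], [-0.698, 0.417, -0.583]] [-0.254, -0.216, 2.285] [[512.0, 0.0, 279.0], [0.0, 512.0, 205.0], [0.0, 0.0, 1.0]]
station [([0.7183, -0.0357, 0.1657], 0.89), ([0.6134, -0.0349, 0.0373], 0.3)]
rack []
jar [([0.4461, -0.0567, 0.0537], 0.96), ([0.6131, -0.0323, 0.0381], 0.69)]
cap []
lifter [([0.5524, 0.2986, 0.0348], 0.71), ([0.625, -0.481, 0.0776], 0.52)]
lifter_grip [([0.5475, 0.3002, 0.0363], 0.66)]
bat [([0.6246, -0.3311, 0.0194], 0.88), ([0.3944, -0.3237, 0.013], 0.88), ([0.4952, -0.5719, 0.0184], 0.76)]
mug [([0.6092, 0.4596, 0.0623], 0.68)]
tumbler [([0.6268, -0.4803, 0.0769], 0.68)]
pinch_bowl [([0.4172, 0.4289, 0.0347], 0.55)]
rib []
knife [([0.4266, -0.1589, 0.0068], 0.6)]
loop_tool [([0.4163, -0.4089, 0.0122], 0.68), ([0.6128, -0.036, 0.0371], 0.54), ([0.4318, -0.1596, 0.0074], 0.36)]
top [[0.022, -1.0, -0.021], [-0.99, -0.018, -0.138], [0.138, 0.024, -0.99]] [-0.032, 0.539, 1.262] [[417.0, 0.0, 273.0], [0.0, 417.0, 209.0], [0.0, 0.0, 1.0]]
station [([0.6927, -0.0205, 0.2057], 0.87), ([0.5348, 0.295, 0.0254], 0.71), ([0
[... 252 characters left out ...]
 -0.4925, 0.0714], 0.73), ([0.6084, -0.3258, 0.02], 0.65), ([0.4748, -0.5708, 0.022], 0.62), ([0.39, -0.3154, 0.0093], 0.61)]
mug [([0.5839, 0.4845, 0.0594], 0.64)]
tumbler [([0.6051, -0.4919, 0.0701], 0.64)]
pinch_bowl [([0.4367, 0.421, 0.0223], 0.71)]
rib [([0.4571, 0.1592, 0.0044], 0.79)]
knife [([0.422, -0.1572, 0.0114], 0.51)]
loop_tool [([0.4236, -0.4099, 0.0083], 0.59)]
wrist [[0.271, 0.963, -0.0], [0.93, -0.261, 0.258], [0.248, -0.07, -0.966]] [-0.549, -0.033, 0.378] [[308.0, 0.0, 284.0], [0.0, 308.0, 208.0], [0.0, 0.0, 1.0]]
station []
rack []
jar []
cap []
lifter []
lifter_grip []
bat []
mug []
tumbler []
pinch_bowl []
rib [([0.4278, 0.1805, 0.0037], 0.5)]
knife []
loop_tool []
2.1
```

View pics/scene0.png

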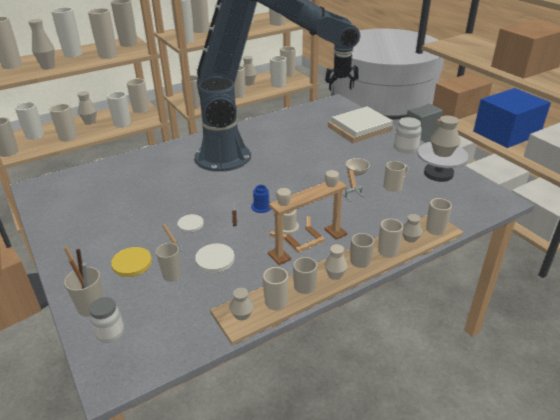

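View pics/top0.png

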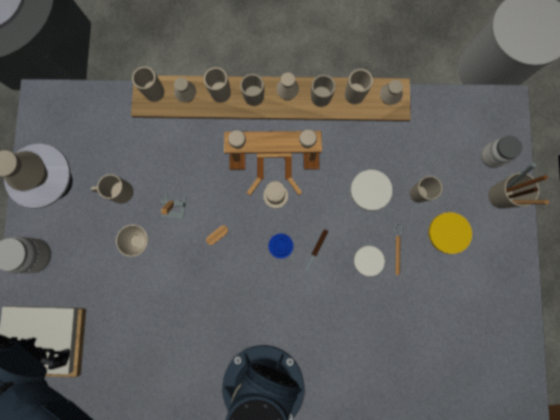

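View pics/wrist0.png

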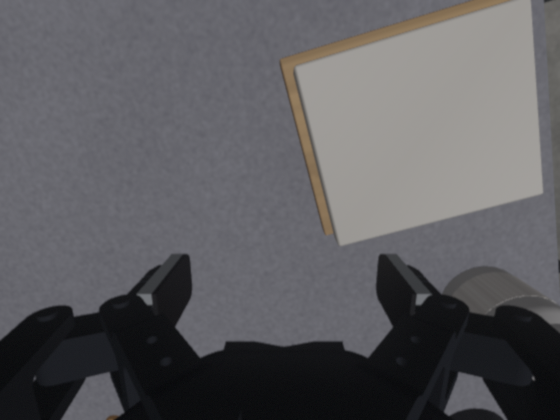

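The pale capped jar is at top-view pixel (276,195), just outside the rail mouth. The blue look-alike is at (281,246), the large white bat at (371,190) and the lifter at (174,208). Next I'll fit the geometry from depth.

```bash
cat > h.py <<'E'
from bench import manip
import numpy as np, cv2
def cloud(n):
    c=manip.get_calibration(n); p,d=manip.grab_frame(n)
    K=c["camera_matrix"];v,u=np.mgrid[:420,:560]
    P=np.stack([(u-K[0,2])/K[0,0]*d,(v-K[1,2])/K[1,1]*d,d],-1)
    W=(P-c["t"])@c["R"]
    W[d==0]=np.nan
    return p,d,W,c
def box(W,x0,x1,y0,y1,z0,z1):
    return (W[...,0]>x0)&(W[...,0]<x1)&(W[...,1]>y0)&(W[...,1]<y1)&(W[...,2]>z0)&(W[...,2]<z1)
def crop(p,u0,u1,v0,v1,k,name):
    cv2.imwrite(name,cv2.resize(p[v0:v1,u0:u1,::-1],None,fx=k,fy=k,interpolation=cv2.INTER_CUBIC))
E
python3 - <<'E'
from h import *
for n in ("top","scene"):
    p,d,W,c=cloud(n)
    b=W[box(W,.3,.8,-.5,.5,-.02,.02)];print(n,"bench z",np.median(b[:,2]), b[:,2].std())
    m=box(W,.6,.8,-.2,.16,.2,.218); b=W[m]
    r=cv2.minAreaRect((b[:,:2]*1000).astype(np.float32)); print("board",r,np.median(b[:,2]))
    print(cv2.boxPoints(r).round(1).tolist())
    m=box(W,.53,.66,-.08,.04,.085,.11); b=W[m]; print("cap",len(b),cv2.minEnclosingCircle((b[:,:2]*1000).astype(np.float32)),b.mean(0),b[:,2].max())
    m=box(W,.5,.72,-.43,-.22,.016,.026); b=W[m]; print("bat",cv2.minEnclosingCircle((b[:,:2]*1000).astype(np.float32)),b.mean(0))
    m=box(W,.44,.62,.2,.36,.012,.13); b=W[m]; print("lift",len(b));
    for q in b[b[:,2].argsort()][::max(1,len(b)//25)]: print(q.round(4).tolist(),end=" ")
    np.save(n+"_W.npy",W)
    if n=="top": crop(p,130,330,120,270,4,"pics/topc.png")
    else: crop(p,240,400,150,270,5,"pics/scenec.png")
E
```

```text
top bench z 0.0007889297716417424 0.004565935325312752
board ((704.0736694335938, -18.651763916015625), (61.87500762939453, 268.9389953613281), 1.2632721662521362) 0.21046727440515423
[[670.2000122070312, 115.0999984741211], [676.0999755859375, -153.8000030517578], [738.0, -152.39999389648438], [732.0, 116.5]]
cap 286 ((587.61376953125, -25.375967025756836), 28.811307907104492) [ 0.58690673 -0.02586633  0.09802071] 0.10651057797347328
bat ((610.27490234375, -329.13201904296875), 65.41741943359375) [ 0.60967106 -0.32856476  0.02071712]
lift 210
[0.5512, 0.2653, 0.0123] [0.5552, 0.2649, 0.0285] [0.5548, 0.2675, 0.0306] [0.5601, 0.3183, 0.0318] [0.563, 0.3245, 0.0327] [0.5501, 0.3267, 0.0334] [0.5658, 0.3337, 0.0343] [0.5447, 0.2692, 0.0346] [0.5561, 0.3329, 0.0351] [0.5561, 0.3295, 0.0359] [0.559, 0.3325, 0.0372] [0.5526, 0.3255, 0.0384] [0.5461, 0.2922, 0.0435] [0.5387, 0.2931, 0.0506] [0.5444, 0.2923, 0.0545] [0.5497, 0.307, 0.059] [0.5457, 0.2954, 0.0665] [0.5354, 0.2929, 0.0736] [0.5377, 0.2979, 0.0784] [0.5371, 0.303, 0.082] [0.5146, 0.3149, 0.0889] [0.5143, 0.2955, 0.0934] [0.516
[... 642 characters left out ...]
 -0.32893152  0.02063013]
lift 186
[0.5228, 0.2747, 0.0121] [0.5575, 0.332, 0.016] [0.559, 0.2655, 0.0268] [0.5486, 0.2684, 0.0292] [0.5583, 0.2804, 0.0303] [0.5527, 0.3343, 0.0314] [0.5475, 0.2837, 0.0325] [0.5453, 0.2754, 0.0341] [0.5498, 0.2915, 0.0356] [0.5676, 0.302, 0.0372] [0.5601, 0.2735, 0.0386] [0.5553, 0.3113, 0.041] [0.551, 0.3044, 0.0458] [0.5432, 0.2954, 0.0493] [0.5282, 0.3018, 0.0528] [0.5427, 0.3001, 0.0567] [0.5475, 0.3056, 0.0621] [0.5475, 0.2955, 0.0656] [0.5451, 0.2921, 0.0701] [0.5144, 0.3008, 0.0737] [0.5358, 0.2937, 0.0783] [0.525, 0.297, 0.0806] [0.5248, 0.2968, 0.0852] [0.5341, 0.294, 0.0911] [0.5309, 0.2912, 0.0949] [0.5113, 0.2964, 0.0966] [0.5236, 0.2965, 0.0984]
```

```bash
sleep 1; ls pics
```

```text
scene0.png
scenec.png
top0.png
topc.png
wrist0.png
```

View pics/topc.png

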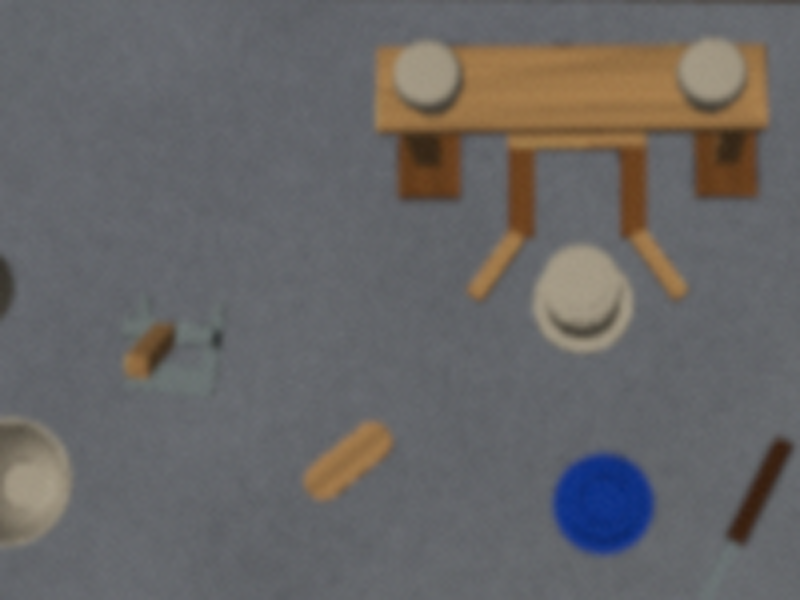

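View pics/scenec.png

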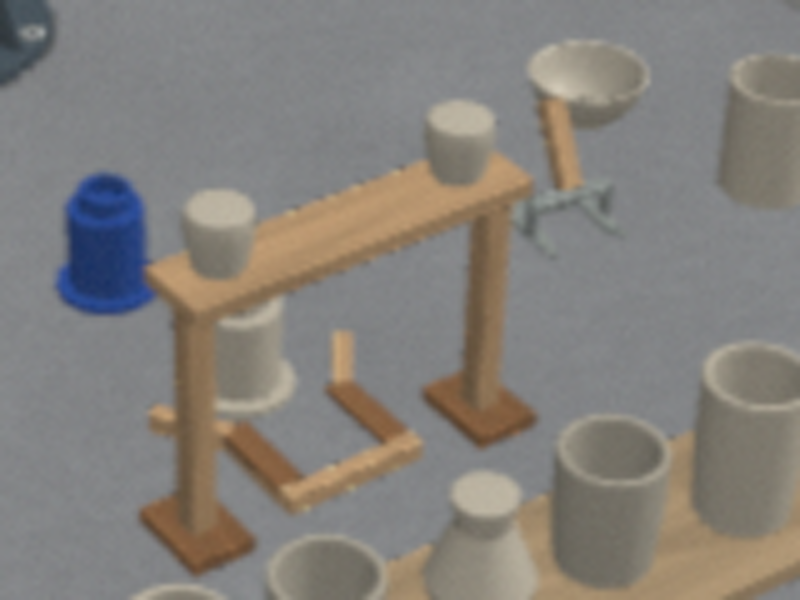

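Run:
```python
from h import *
W=np.load("top_W.npy")
m=box(W,.36,.5,-.1,.03,.02,.2);b=W[m];print("blue",b[:,2].max(),np.percentile(b[:,2],90),b[:,:2].mean(0),b[:,:2].min(0),b[:,:2].max(0))
R=manip.current_tcp_rot();print(R.round(3).tolist())
c=manip.get_calibration("wrist");print("cam in tool",(R.T@(-c["R"].T@c["t"]-manip.current_ee_pos())).round(3),(R.T@c["R"].T).round(2).tolist())
def ori(yaw,lean,flip=False):
    c,s=np.cos(yaw),np.sin(yaw);Z=np.array([[c,-s,0],[s,c,0],[0,0,1]])
    x=np.array([np.sin(lean),0,-np.cos(lean)]);y=np.array([0,-1.,0]) if flip else np.array([0,1.,0])
    return Z@np.column_stack([x,y,np.cross(x,y)])
for f in (0,1):
  for lean in (20,30,40):
    q=manip.inverse_kinematics([.55,-.03,.03],ori(.024,np.radians(lean),f));print(f,lean,None if q is None else np.round(q,2))
    q=manip.inverse_kinematics([.65,-.03,.16],ori(.024,np.radians(lean),f));print(f,lean,None if q is None else np.round(q,2))
```

```text
blue 0.09468043495732423 0.08958015017659877 [ 0.42745578 -0.04540984] [ 0.3982861  -0.07418575] [ 0.45710962 -0.01708095]
[[-0.0, 0.269, 0.963], [0.0, 0.963, -0.269], [-1.0, -0.0, -0.0]]
cam in tool [-0.143 -0.    -0.065] [[0.0, -0.26, 0.97], [1.0, -0.0, -0.0], [0.0, 0.97, 0.26]]
0 20 [-0.17  0.56  2.02  0.3   0.23 -2.04]
0 20 [-0.14  0.47  1.7   0.1   0.62 -1.8 ]
0 30 [-0.19  0.56  2.12  2.07  0.12  2.45]
0 30 [-0.15  0.44  1.83  0.25  0.37 -1.96]
0 40 [-0.21  0.6   2.21  2.73  0.39  1.77]
0 40 [-0.17  0.42  1.94  0.94  0.15 -2.65]
1 20 [-0.17  0.56  2.02  0.3   0.23  1.1 ]
1 20 [-0.14  0.47  1.7   0.1   0.62  1.34]
1 30 [-0.19  0.56  2.12  2.07  0.12 -0.69]
1 30 [-0.15  0.44  1.83  0.25  0.37  1.19]
1 40 [-0.21  0.6   2.21  2.73  0.39 -1.37]
1 40 [-0.17  0.42  1.94  0.94  0.15  0.49]
```

```bash
cat >> h.py <<'E'
def ori(yaw,lean,flip=False):
    lean=np.radians(lean);c,s=np.cos(yaw),np.sin(yaw);Z=np.array([[c,-s,0],[s,c,0],[0,0,1]])
    x=np.array([np.sin(lean),0,-np.cos(lean)]);y=np.array([0,-1.,0]) if flip else np.array([0,1.,0])
    return Z@np.column_stack([x,y,np.cross(x,y)])
def st():
    print("t",round(manip.current_time(),2),"p",np.round(manip.current_ee_pos(),4),"F",np.round(manip.current_force(),1),"g",round(manip.current_grip_width(),3))
E
python3 - <<'E'
from h import *
manip.move_ptp([.46,.30,.23],ori(0,0)); manip.set_gripper(0.0,30); st(); print(manip.current_qpos().round(2))
p,d,W,c=cloud("wrist"); cv2.imwrite("pics/w1.png",p[:,:,::-1]); np.save("w1.npy",W)
print(manip.look_for("wrist","lifter"),manip.look_for("wrist","lifter_grip"))
E
```

```text
t 4.41 p [0.46 0.3  0.23] F [-0.1 -0.7  0. ] g -0.001
[ 0.49  0.35  1.66  0.    1.14 -1.08]
[{'at': [0.5184, 0.3043, 0.0039], 'confidence': 0.74}] [{'at': [0.5269, 0.3064, 0.0038], 'confidence': 0.88}]
```

View pics/w1.png

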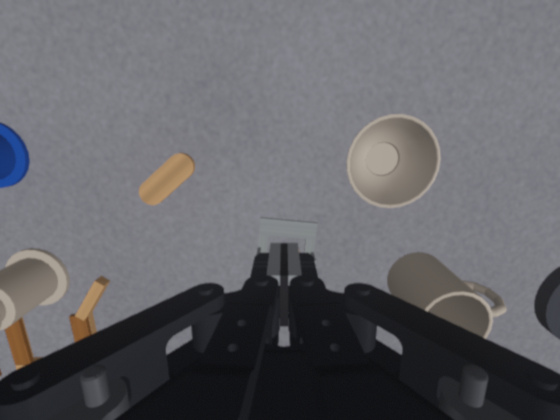

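Run:
```python
from h import *
manip.move_l([.58,.30,.22],max_speed=.2); st()
p,d,W,c=cloud("wrist"); cv2.imwrite("pics/w2.png",p[:,:,::-1]); np.save("w2.npy",W)
crop(p,180,380,80,230,4,"pics/w2c.png")
print(manip.look_for("wrist","lifter"),manip.look_for("wrist","lifter_grip"))
```

```text
t 5.31 p [0.5793 0.3    0.2198] F [-0.3  0.1  1.2] g -0.001
[{'at': [0.5337, 0.3044, 0.0334], 'confidence': 0.83}] [{'at': [0.5383, 0.3036, 0.0354], 'confidence': 0.81}]
```

View pics/w2.png

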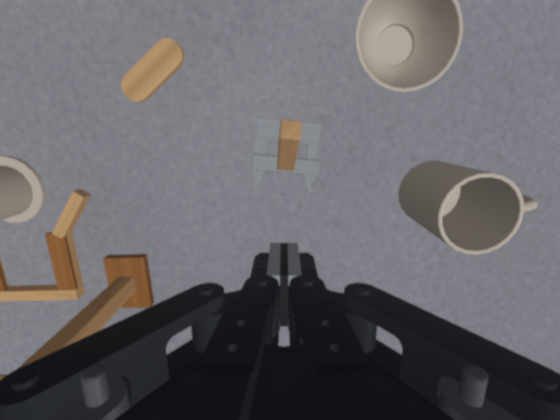

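Run:
```python
import numpy as np,cv2
W=np.load("w2.npy");p=cv2.imread("pics/w2.png")[:,:,::-1].astype(int)
b=W[150:250,20:240];
sub=np.zeros(W.shape[:2],bool);sub[100:200,235:340]=1
print("bench",np.nanmedian(W[20:60,200:330,2]))
org=sub&(p[...,0]-p[...,2]>40)
h=W[org];print("handle n",len(h),h.mean(0))
br=sub&~org&(W[...,2]>.024)&(W[...,2]<.042)
b=W[br];print("bridge",len(b),b.mean(0),b.min(0),b.max(0),np.median(b[:,2]))
r=cv2.minAreaRect((b[:,:2]*1000).astype(np.float32));print(r,cv2.boxPoints(r).round(1).tolist())
# image-based: tine/plate corners
g=p[:,:,1]-p[:,:,0]
fk=sub&(g>8)
import sys
f=W[fk];print("fork",len(f))
lo=f[f[:,2]<.012];print(lo.mean(0),np.median(lo[:,2]));r=cv2.minAreaRect((lo[:,:2]*1000).astype(np.float32));print(r,cv2.boxPoints(r).round(1).tolist())
# handle axis: slices in z
for z in np.arange(.035,.11,.01):
    s=h[(h[:,2]>z)&(h[:,2]<z+.01)]
    if len(s)>3: print(round(z,3),len(s),s.mean(0).round(4),s.min(0).round(4)[:2],s.max(0).round(4)[:2])
```

```text
bench 0.00022774052314592007
handle n 910 [nan nan nan]
bridge 795 [0.55401997 0.30062407 0.0339834 ] [0.54270603 0.26462451 0.02798349] [0.56476769 0.33704846 0.04194092] 0.03401334168115848
((554.0400390625, 300.96624755859375), (71.9336166381836, 16.207782745361328), 84.3667984008789) [[542.4000244140625, 266.0], [558.5999755859375, 264.3999938964844], [565.5999755859375, 336.0], [549.5, 337.6000061035156]]
fork 0
[nan nan nan] nan
((0.0, 0.0), (0.0, 0.0), 0.0) [[0.0, 0.0], [0.0, 0.0], [0.0, 0.0], [0.0, 0.0]]
0.035 11 [0.5578 0.3016 0.0435] [0.5568 0.2946] [0.5581 0.308 ]
0.045 69 [0.5542 0.3012 0.0498] [0.5514 0.2936] [0.5577 0.309 ]
0.055 80 [0.5485 0.3022 0.06  ] [0.5454 0.2938] [0.5514 0.3096]
0.065 84 [0.5427 0.3023 0.0699] [0.5398 0.2949] [0.5464 0.3108]
0.075 105 [0.537  0.303  0.0801] [0.5337 0.2951] [0.5407 0.3113]
0.085 138 [0.5273 0.3042 0.091 ] [0.51   0.2962] [0.5346 0.3132]
0.095 421 [0.5197 0.3046 0.0987] [0.51   0.2963] [0.5288 0.3131]<stdin>:16: RuntimeWarning: Mean of empty slice.
  ret = um.true_divide(
  return _methods._mean(a, axis=axis, dtype=dtype,
  ret = ret.dtype.type(ret / rcount)
```

View pics/w2c.png

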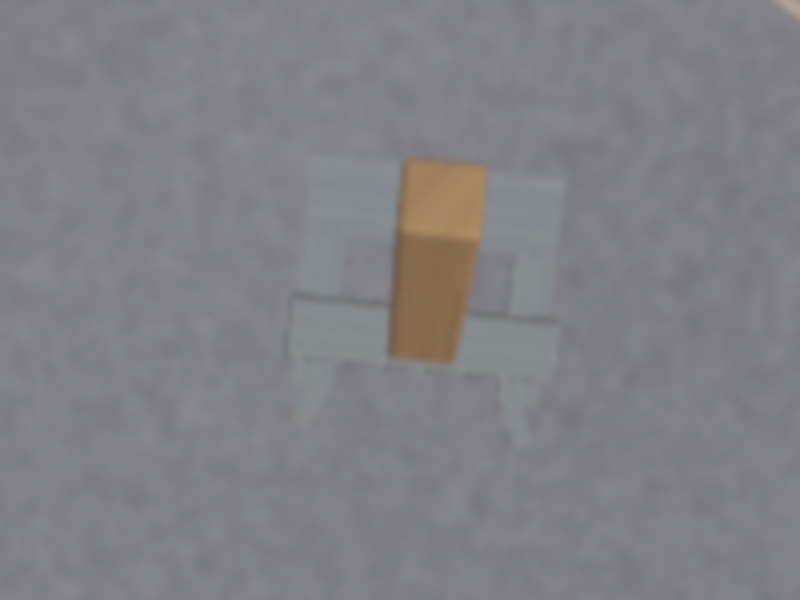

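Run:
```python
from h import *
Rp=ori(.024,20)
manip.move_ptp([.53,-.0265,.20],Rp); st(); print(manip.current_qpos().round(2))
manip.move_l([.53,-.0265,.030],max_speed=.15); st()
print(manip.current_qpos().round(2))
p,d,W,c=cloud("scene");crop(p,220,380,150,270,5,"pics/s2.png")
```

```text
t 6.72 p [ 0.5306 -0.0259  0.2003] F [ 0.7  0.1 -0.9] g -0.002
[-0.17  0.22  1.97  0.11  0.62 -1.85]
t 8.0 p [ 0.5303 -0.0264  0.0305] F [ 0.9 -0.2 -0.1] g -0.003
[-0.17  0.54  2.07  0.34  0.2  -2.09]
```

View pics/s2.png

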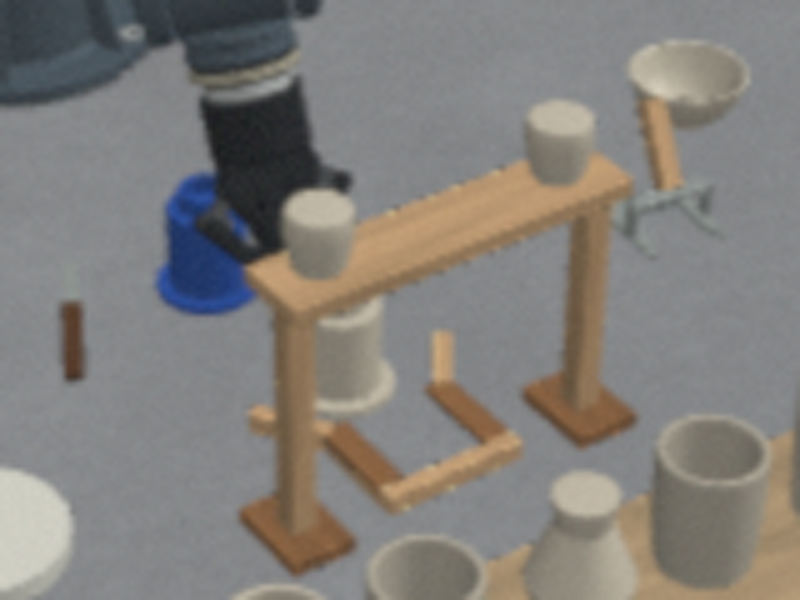

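The hand is behind the jar and clear of the blue one. The jar hasn't moved, so I'll push it now.

Run:
```python
from h import *
a=np.array([.53,-.0265]);e=np.array([.6335,-.0202])
for x in (.555,.575,.59,.605,.615,.622):
    f=(x-a[0])/(e[0]-a[0]);y=a[1]+f*(e[1]-a[1])
    manip.move_l([x,y,.030],max_speed=.06); st()
    if np.hypot(*manip.current_force()[:2])>25: break
p,d,W,c=cloud("scene");crop(p,220,380,150,270,5,"pics/s3.png")
```

```text
t 8.62 p [ 0.555  -0.025   0.0301] F [ 0.3 -0.4  0. ] g -0.0
t 9.1 p [ 0.5751 -0.0238  0.03  ] F [-0.7 -0.8 -0.1] g 0.002
t 9.5 p [ 0.5901 -0.0228  0.03  ] F [-0.2  0.6 -0.8] g -0.002
t 9.9 p [ 0.6052 -0.022   0.0301] F [ 0.2  0.3 -0.3] g 0.001
t 10.22 p [ 0.6152 -0.0214  0.0301] F [-0.6  0.9  0.2] g 0.005
t 10.48 p [ 0.6221 -0.0209  0.03  ] F [-0.1 -1.  -0.7] g -0.002
```

View pics/s3.png

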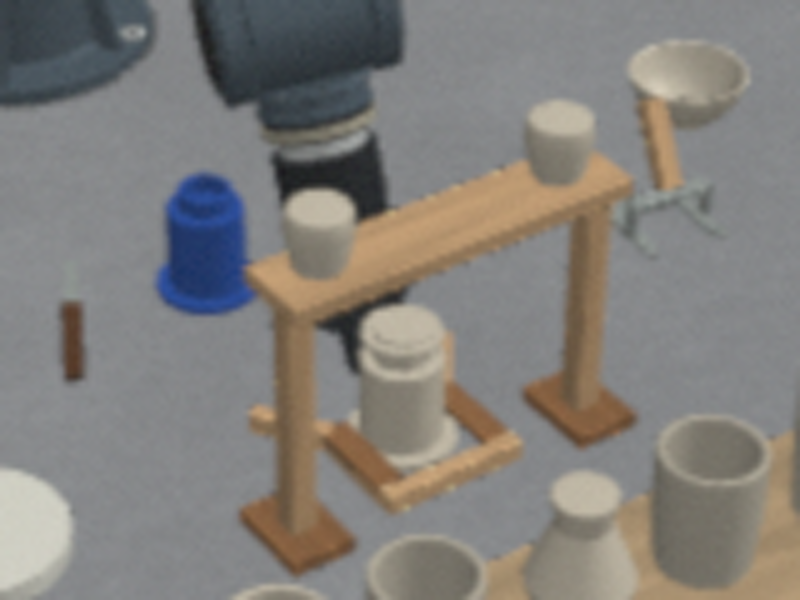

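The jar is in the parallel rails, upright, and not yet at the stop. I'll creep forward until there's contact.

Run:
```python
from h import *
x=.6221;n=0
while x<.648:
    x+=.002
    manip.move_l([x,-.0209+(x-.622)*.03,.030],max_speed=.04)
    f=np.mean([manip.current_force() for _ in range(4)],0); print(round(x,4),f.round(1),manip.current_ee_pos().round(4))
    if f[0]<-12: break
manip.dwell(.2);st()
p,d,W,c=cloud("scene");crop(p,220,380,150,270,5,"pics/s4.png")
```

```text
0.6241 [-3.  -0.7  1.9] [ 0.6239 -0.0208  0.0299]
0.6261 [-2.1  0.5  0.9] [ 0.626  -0.0208  0.0299]
0.6281 [-3.3  0.3  0.2] [ 0.6281 -0.0207  0.03  ]
0.6301 [-2.   0.1 -0.5] [ 0.6303 -0.0207  0.03  ]
0.6321 [-2.4  0.8 -0.7] [ 0.6323 -0.0206  0.03  ]
0.6341 [-0.9 -0.6 -0.3] [ 0.6343 -0.0205  0.03  ]
0.6361 [-7.9 -0.7  5.3] [ 0.6354 -0.0204  0.0298]
0.6381 [-17.3  -1.3   8.5] [ 0.6358 -0.0202  0.0291]
t 12.73 p [ 0.6358 -0.0202  0.0291] F [-17.6  -1.4   8.2] g -0.003
```

View pics/s4.png

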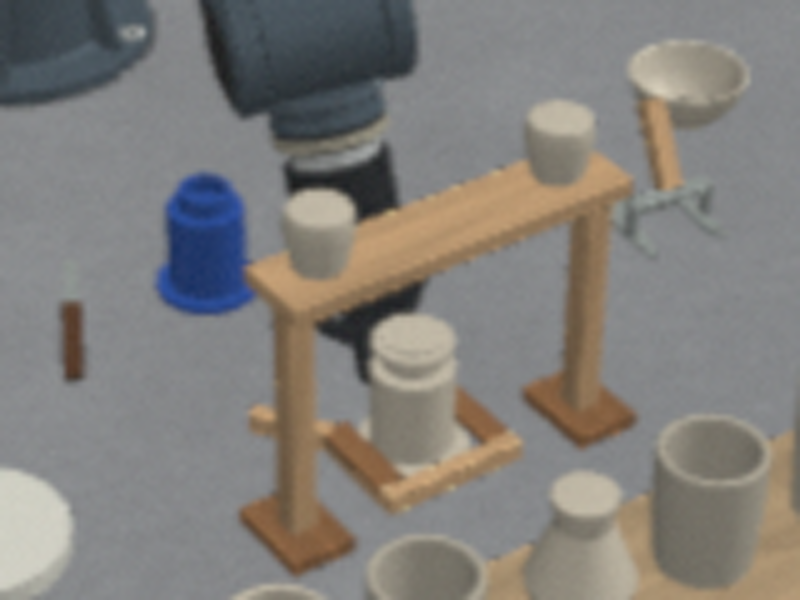

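Run:
```python
from h import *
manip.move_l([.585,-.0215,.030],max_speed=.15); manip.move_l([.54,-.0225,.2],max_speed=.25); 
manip.set_gripper(.7,60); st()
from scipy.optimize import least_squares
for n in ("top","scene"):
    p,d,W,c=cloud(n); np.save(n+"2.npy",W); cv2.imwrite(f"pics/{n}2.png",p[:,:,::-1])
    m=box(W,.6,.74,-.08,.04,.086,.105); b=W[m]
    print(n,len(b),b.min(0).round(4),b.max(0).round(4))
    # circle fit of body wall (scene) 
    m=box(W,.6,.74,-.08,.04,.025,.068); s=W[m]
    for r,bb in ((.03,s),):
        if len(bb)>30:
            f=lambda q:np.hypot(bb[:,0]-q[0],bb[:,1]-q[1])-r
            o=least_squares(f,[.676,-.019],loss="soft_l1",f_scale=.002);print("body",len(bb),o.x.round(4),np.abs(o.fun).mean().round(4))
    # cap: top faces z>.092
    t=W[box(W,.6,.74,-.08,.04,.093,.104)]
    if len(t)>20: print("captop",len(t),cv2.minEnclosingCircle((t[:,:2]*1000).astype(np.float32)),t.mean(0).round(4), t[:,1].min(),t[:,1].max(),t[:,0].min(),t[:,0].max())
    # rails/post
    for y0,y1 in ((-.09,-.03),(-.01,.05)):
        t=W[box(W,.64,.70,y0,y1,.013,.019)]
        if len(t): print("rail",len(t),np.percentile(t[:,1],[2,50,98]).round(4))
    print([ (x["at"],x["confidence"]) for x in manip.look_for(n,"cap")+manip.look_for(n,"jar")])
```

```text
t 14.73 p [ 0.54   -0.0225  0.1999] F [-0.4 -0.3 -0.5] g 0.698
top 279 [ 0.6447 -0.0487  0.0895] [0.7015 0.006  0.1045]
body 54 [ 0.6748 -0.0209] 0.0003
captop 268 ((673.5563354492188, -20.673980712890625), 28.971542358398438) [ 0.6729 -0.0209  0.0982] -0.04874241105681899 0.005952625639990025 0.6447470935168781 0.7007302365941314
rail 91 [-0.0749 -0.0653 -0.0548]
rail 97 [-0.0011  0.0248  0.0351]
[([0.6729, -0.0217, 0.0958], 0.68), ([0.6032, -0.489, 0.0684], 0.23), ([0.6691, -0.0235, 0.0955], 0.66), ([0.6463, -0.0231, 0.0069], 0.51), ([0.4163, -0.0327, 0.0779], 0.49), ([0.6913, -0.0192, 0.2073], 0.23)]
scene 151 [ 0.646  -0.051   0.0868] [0.705  0.0061 0.1046]
body 165 [ 0.6726 -0.0186] 0.0022
captop 137 ((674.7338256835938, -20.982925415039062), 30.452495574951172) [ 0.6773 -0.0217  0.0984] -0.05100925960363928 0.006125557922013391 0.6459532934547725 0.7049750792065644
rail 59 [-0.075  -0.0606 -0.0399]
rail 36 [-0.0016  0.0309  0.0387]
[([0.6859, -0.0227, 0.0987], 0.52), ([0.4497, -0.0552, 0.0516], 0.97), ([0.6976, -0.037, 0.0426], 0.66)]
```

```bash
cat >> h.py <<'E'
def tcp(L,yaw,lean=30):
    # TCP for lifter origin L upright, hand along handle (lean 30), or hand tilted about the grip point
    g=np.array([-.023,0,.072]); l=np.radians(lean)
    v=g+.019*np.array([np.sin(l),0,-np.cos(l)])
    c,s=np.cos(yaw),np.sin(yaw)
    return np.array([L[0]+c*v[0]-s*v[1],L[1]+s*v[0]+c*v[1],L[2]+v[2]])
LY=-.098; L0=np.array([.554,.301,0.])
J=np.array([.6745,-.0208]); SY=.024
E
python3 - <<'E'
from h import *
for lean in (25,28,30,33,36):
    print("lean",lean)
    for nm,L,y in (("pick",L0,LY),("pickup",L0+[0,0,.1],LY),("pre",[.585,-.023,.081],SY),("mid",[.63,-.022,.081],SY),("hook",[.6735,-.0208,.081],SY),("up",[.6735,-.0208,.115],SY),("back",[.56,-.023,.115],SY),("bathi",[.61,-.329,.09],-.1),("bat",[.61,-.329,.027],-.1),("batout",[.53,-.321,.027],-.1),("bat2hi",[.61,-.329,.09],-.5),("bat",[.61,-.329,.027],-.5),("batout",[.54,-.29,.027],-.5)):
        q=manip.inverse_kinematics(tcp(L,y,lean),ori(y,lean));print(nm,None if q is None else np.round(q,2))
E
```

```text
lean 25
pick [ 0.54  0.61  1.84 -0.67  0.42 -0.35]
pickup [ 0.54  0.45  1.79 -0.47  0.6  -0.58]
pre [-0.16  0.37  1.99  0.22  0.37 -1.94]
mid [-0.14  0.43  1.87  0.18  0.41 -1.88]
hook [-0.13  0.5   1.76  0.15  0.45 -1.84]
up [-0.13  0.45  1.74  0.13  0.52 -1.82]
back [-0.17  0.27  2.02  0.19  0.43 -1.92]
bathi [-0.66  0.53  1.67  0.41  0.6  -2.43]
bat [-0.66  0.63  1.7   0.5   0.49 -2.54]
batout [-0.74  0.53  1.89  0.64  0.44 -2.76]
bat2hi [-0.58  0.52  1.71  0.07  0.49 -1.7 ]
bat [-0.58  0.61  1.73  0.09  0.36 -1.72]
batout [-0.59  0.51  1.94  0.14  0.26 -1.79]
lean 28
pick [ 0.56  0.61  1.86 -0.84  0.39 -0.17]
pickup [ 0.56  0.44  1.82 -0.57  0.56 -0.47]
pre [-0.16  0.36  2.02  0.31  0.29 -2.03]
mid [-0.15  0.43  1.91  0.24  0.33 -1.95]
hook [-0.13  0.49  1.8   0.2   0.38 -1.89]
up [-0.13  0.44  1.77  0.17  0.45 -1.86]
back [-0.17  0.26  2.05  0.26  0.36 -1.99]
bathi [-0.67  0.53  1.7   0.51  0.55 -2.53]
bat [-0.67  0.62  1.73  0.63  0.44 -2.67]
batout None
bat2hi [-0.58  0.51  1.74  0.09  0.41 -1.72]
bat [-0.58  0.61  1.77  0.13  0.28 -1.76]
batout [-0.59  0.5   1.98  0.23  0.18 
[... 785 characters left out ...]
.83  0.28  0.33 -1.97]
back [-0.18  0.25  2.11  0.47  0.25 -2.2 ]
bathi [-0.69  0.52  1.75  0.72  0.48 -2.74]
bat None
batout None
bat2hi [-0.58  0.5   1.79  0.16  0.28 -1.79]
bat [-0.58  0.6   1.82  0.29  0.15 -1.92]
batout None
lean 36
pick [ 0.59  0.62  1.92 -1.35  0.39  0.35]
pickup [ 0.59  0.44  1.89 -0.93  0.49 -0.11]
pre [-0.18  0.35  2.1   1.03  0.14 -2.76]
mid [-0.16  0.42  1.99  0.75  0.16 -2.46]
hook [-0.14  0.48  1.88  0.54  0.19 -2.24]
up [-0.14  0.42  1.86  0.39  0.25 -2.09]
back [-0.19  0.25  2.14  0.72  0.19 -2.45]
bathi None
bat None
batout [-0.8   0.54  1.98  1.3   0.4   2.84]
bat2hi [-0.58  0.49  1.83  0.24  0.2  -1.87]
bat [-0.58  0.6   1.85  0.63  0.08 -2.26]
batout None
```

Run:
```python
from h import *
R=ori(LY,28); T=tcp(L0,LY,28); print(T)
manip.move_ptp(T-R[:,0]*.09,R); st()
manip.move_l(T,max_speed=.12); st()
manip.set_gripper(0.0,60); st()
manip.move_l(T+[0,0,.02],max_speed=.08); manip.dwell(.2); st()
manip.grab_frame("wrist")
p,d,W,c=cloud("wrist"); cv2.imwrite("pics/w3.png",p[:,:,::-1])
p,d,W,c=cloud("scene");crop(p,280,440,110,230,5,"pics/s5.png"); np.save("s5.npy",W)
```

```text
[0.53998752 0.30237764 0.055224  ]
t 16.38 p [0.4983 0.306  0.1348] F [ 0.5 -0.2  0.1] g 0.699
t 17.28 p [0.5401 0.3024 0.0557] F [ 0.7 -0.7  0.1] g 0.702
t 17.73 p [0.54   0.3026 0.0557] F [-3.2  0.   6. ] g 0.201
t 18.33 p [0.5397 0.3022 0.0745] F [ 0.2  1.2 -1.4] g 0.204
```

View pics/s5.png

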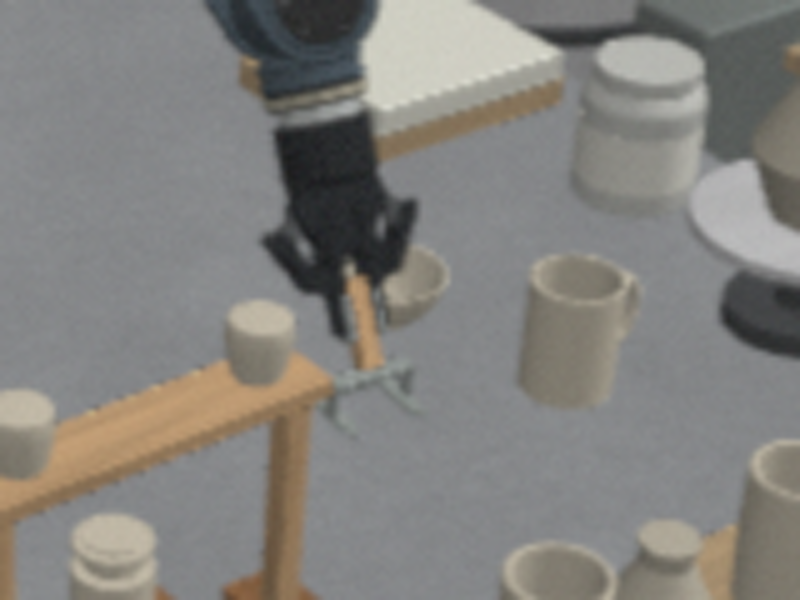

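View pics/w3.png

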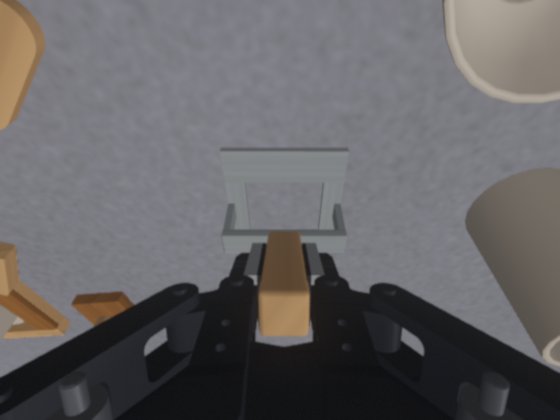

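Run:
```python
from h import *
p,d,W,c=cloud("wrist")
# to lifter frame assuming nominal: L from tcp
T=manip.current_ee_pos(); off=tcp(np.zeros(3),LY,28); L=T-off
cc,s=np.cos(LY),np.sin(LY);Rz=np.array([[cc,-s,0],[s,cc,0],[0,0,1]])
Q=(W-L)@Rz
for nm,(v0,v1,u0,u1) in {"plate":(152,180,225,345),"tineL":(182,205,232,243),"tineR":(182,205,325,337),"bridge":(233,247,227,245),"bridgeR":(233,247,324,342)}.items():
    q=Q[v0:v1,u0:u1].reshape(-1,3);q=q[~np.isnan(q[:,0])]
    print(nm,np.median(q,0).round(4),q.min(0).round(4),q.max(0).round(4))
print(L)
```

```text
plate [-0.0346  0.0001  0.0036] [-0.0446 -0.0358 -0.0199] [-0.0067  0.0412  0.0054]
tineL [-0.0138 -0.0298  0.0036] [-0.0227 -0.0339  0.0017] [-0.0044 -0.0259  0.005 ]
tineR [-0.0138  0.0285  0.0036] [-0.0233  0.0243  0.0024] [-0.0039  0.0328  0.0054]
bridge [-0.0042 -0.0285  0.0334] [-0.0087 -0.0342  0.0304] [ 0.0026 -0.0231  0.0344]
bridgeR [-0.0042  0.0274  0.0335] [-0.0085  0.0221  0.0307] [0.0022 0.0329 0.0347]
[0.55389876 0.30094331 0.01971061]
```

Run:
```python
from h import *
manip.move_l(tcp([.554,.301,.10],LY,28),max_speed=.2)
R=ori(SY,28); y=lambda x:J[1]+(x-J[0])*SY
manip.move_l(tcp([.585,y(.585),.10],SY,28),R,max_speed=.2); st()
manip.move_l(tcp([.585,y(.585),.0805],SY,28),max_speed=.1);manip.dwell(.2); st()
print(manip.current_qpos().round(2))
p,d,W,c=cloud("top");crop(p,210,350,120,225,5,"pics/t6.png")
p,d,W,c=cloud("wrist"); cv2.imwrite("pics/w6.png",p[:,:,::-1])
L=manip.current_ee_pos()-tcp(np.zeros(3),SY,28);print("L",L)
```

```text
t 20.88 p [ 0.5707 -0.023   0.1551] F [-0.4  0.1 -2.1] g 0.2
t 21.43 p [ 0.5712 -0.0232  0.1363] F [ 0.3 -0.1 -2.2] g 0.201
[-0.16  0.36  2.02  0.31  0.29 -2.03]
L [ 0.58518349 -0.02293311  0.08096249]
```

View pics/t6.png

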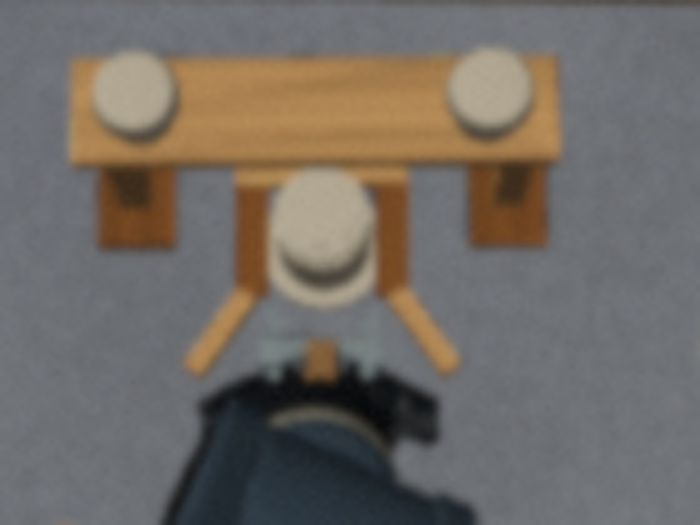

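View pics/w6.png

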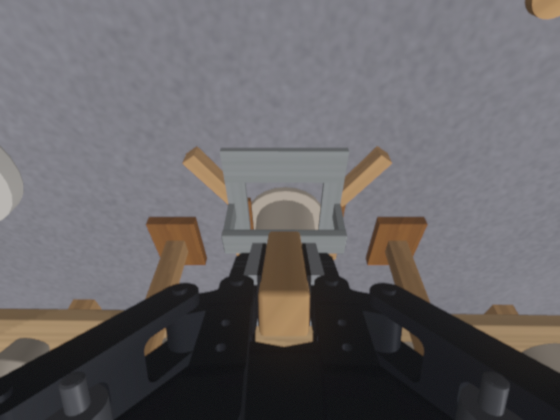

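The wrist view shows the jar's foot centred at u≈285 and the fork at u≈284, so they line up. I'll advance under the brim.

Run:
```python
from h import *
y=lambda x:J[1]+(x-J[0])*SY
for x in (.61,.63,.645,.655,.662,.667,.670,.672,.6735):
    manip.move_l(tcp([x,y(x),.0805],SY,28),max_speed=.06)
    f=np.mean([manip.current_force() for _ in range(4)],0);print(x,f.round(1))
    if f[0]<-5 or abs(f[1])>6 or abs(f[2]+2)>6: break
st();print(manip.current_ee_pos()-tcp(np.zeros(3),SY,28))
p,d,W,c=cloud("scene");crop(p,220,380,150,270,5,"pics/s7.png")
p,d,W,c=cloud("wrist"); cv2.imwrite("pics/w7.png",p[:,:,::-1])
```

```text
0.61 [-0.5  0.9 -1.8]
0.63 [-0.1 -0.1 -1.6]
0.645 [-0.6 -0.  -1.5]
0.655 [ 0.3 -0.8 -1. ]
0.662 [-0.4  0.2 -2.2]
0.667 [-0.3  0.6 -3. ]
0.67 [ 0.7 -0.7 -1.4]
0.672 [-0.1  0.  -0.9]
0.6735 [ 0.5  0.3 -1.3]
t 24.56 p [ 0.6595 -0.0211  0.1357] F [ 0.5  0.3 -1.3] g 0.201
[ 0.67356462 -0.02081159  0.08051123]
```

View pics/s7.png

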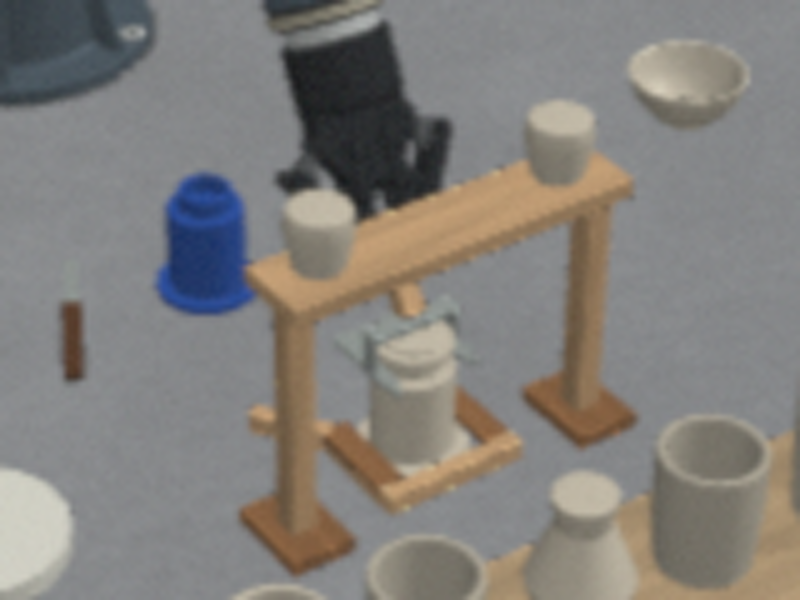

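View pics/w7.png

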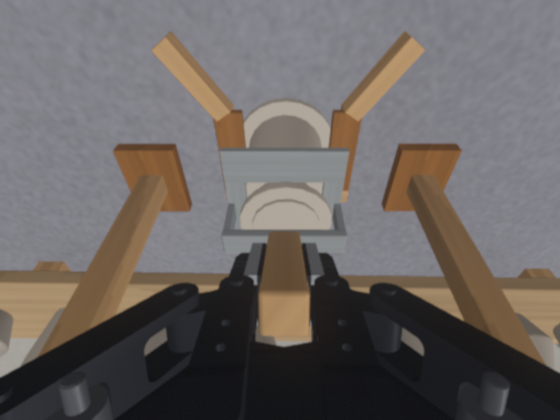

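Run:
```python
from h import *
manip.set_gripper(0.0,115); st()
x,y=.6735,-.0208
z=.0805;pk=0
while z<.112:
    z+=.002
    manip.move_l(tcp([x,y,z],SY,28),max_speed=.04)
    f=np.mean([manip.current_force() for _ in range(3)],0);print(round(z,4),f.round(1),(manip.current_ee_pos()-tcp(np.zeros(3),SY,28))[2].round(4))
    if f[2]<-45: break
st()
p,d,W,c=cloud("scene");crop(p,220,380,150,270,5,"pics/s8.png")
p,d,W,c=cloud("wrist"); cv2.imwrite("pics/w8.png",p[:,:,::-1])
```

```text
t 24.88 p [ 0.6594 -0.0212  0.1357] F [ 0.5 -0.3 -0.8] g 0.196
0.0825 [-1.2 -0.2 -2. ] 0.0827
0.0845 [ 0.3 -0.8 -1. ] 0.0847
0.0865 [ 0.8  0.  -1.7] 0.0866
0.0885 [-1.   0.3 -3.8] 0.0882
0.0905 [-0.5  0.2 -8. ] 0.09
0.0925 [  0.6   0.2 -10.3] 0.092
0.0945 [ 0.4  0.1 -0.8] 0.0961
0.0965 [ 0.1  0.6 -2.2] 0.0975
0.0985 [ 0.2 -0.2 -2.8] 0.0987
0.1005 [-0.   0.5 -2. ] 0.1006
0.1025 [-0.1  1.  -3. ] 0.1027
0.1045 [ 0.3 -0.5 -1.5] 0.1047
0.1065 [ 1.2 -0.  -1.9] 0.1067
0.1085 [-0.2  0.4 -3.3] 0.1087
0.1105 [ 0.3  0.8 -2.8] 0.1107
0.1125 [-0.2 -0.1 -2.4] 0.1127
t 28.88 p [ 0.6595 -0.0211  0.1679] F [-0.2 -0.1 -2.4] g 0.198
```

View pics/s8.png

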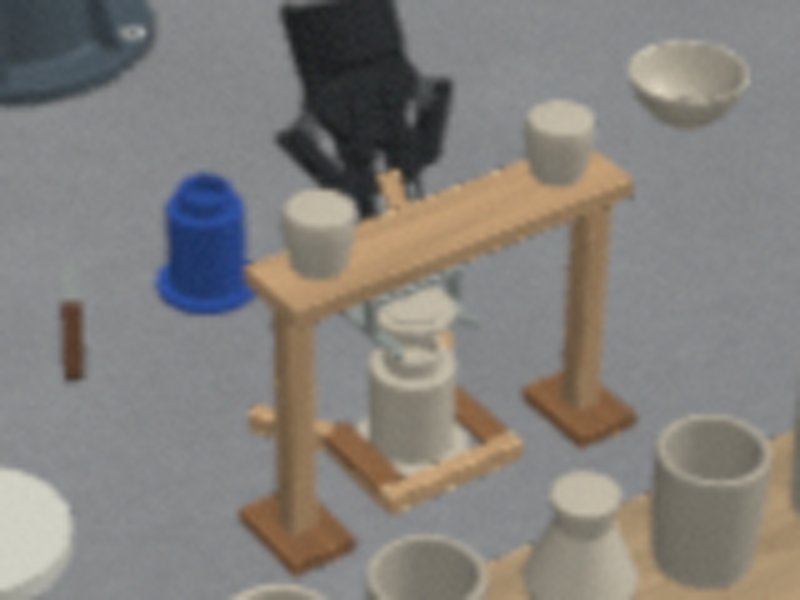

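View pics/w8.png

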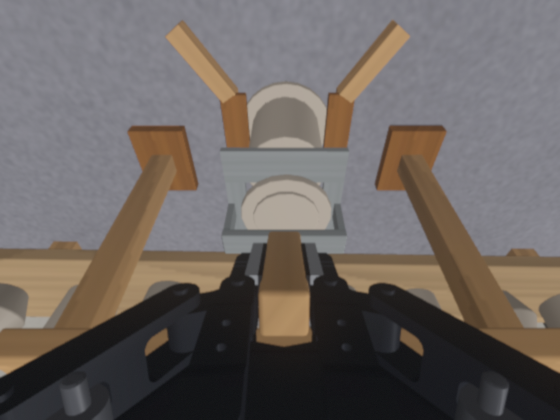

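The cap popped at about 10 N and is sitting on the tines, and the jar is still home. I'll retreat and carry it to the bat.

Run:
```python
from h import *
manip.move_l(tcp([.560,-.0236,.1125],SY,28),max_speed=.07)
BY=-.35
manip.move_l(tcp([.610,-.328,.1125],BY,28),ori(BY,28),max_speed=.12)
manip.move_l(tcp([.610,-.328,.06],BY,28),max_speed=.08); manip.dwell(.2)
st(); print(manip.current_qpos().round(2))
L=manip.current_ee_pos()-tcp(np.zeros(3),BY,28)
p,d,W,c=cloud("wrist"); cv2.imwrite("pics/w9.png",p[:,:,::-1])
cc,s=np.cos(BY),np.sin(BY);Rz=np.array([[cc,-s,0],[s,cc,0],[0,0,1]]);Q=(W-L)@Rz
q=Q[185:228,245:330].reshape(-1,3);q=q[(q[:,2]>.006)&(q[:,2]<.02)];print("cap in lifter",len(q),q.min(0).round(4),q.max(0).round(4),np.median(q,0).round(4))
q=Q[152:180,228:342].reshape(-1,3);print("plate",np.nanmedian(q,0).round(4))
p,d,W,c=cloud("scene");crop(p,130,290,170,290,5,"pics/s9.png")
```

```text
t 34.44 p [ 0.597  -0.3233  0.1158] F [ 0.9 -0.3 -2.6] g 0.194
[-0.61  0.55  1.75  0.33  0.38 -2.12]
cap in lifter 3481 [-0.0256 -0.0262  0.0062] [0.0121 0.029  0.0143] [-0.0093  0.001   0.0118]
plate [-0.0343  0.0003  0.0036]
```

View pics/s9.png

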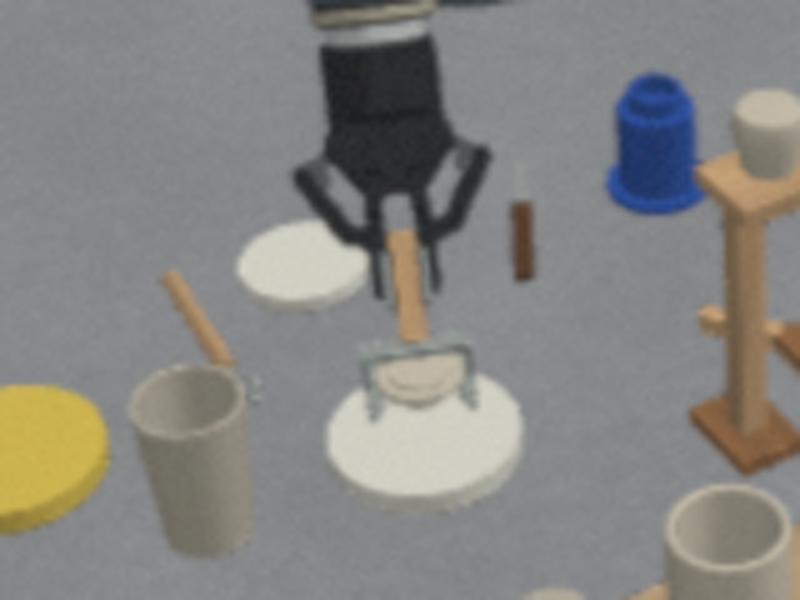

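View pics/w9.png

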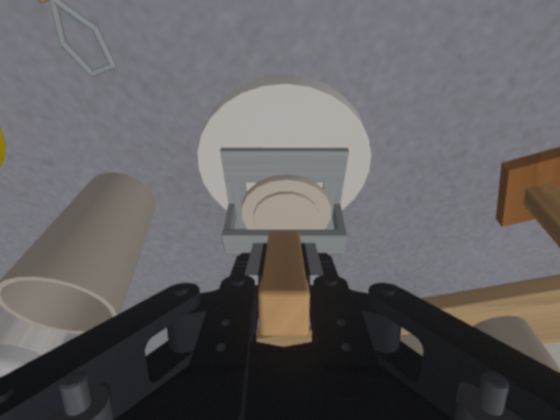

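Run:
```python
from h import *
BY=-.35;R=ori(BY,28);dx=np.array([np.cos(BY),np.sin(BY),0])
B=np.array([.610,-.328,0])-.003*dx
E_=B-dx*.08+[0,0,.0255];print(manip.inverse_kinematics(tcp(E_,BY,28),R),manip.inverse_kinematics(tcp(E_+[0,0,.08],BY,28),R))
for z in (.036,.031,.028,.0255):
    manip.move_l(tcp(B+[0,0,z],BY,28),max_speed=.04)
    print(z,np.mean([manip.current_force() for _ in range(4)],0).round(1))
manip.dwell(.2)
p,d,W,c=cloud("wrist"); cv2.imwrite("pics/w10.png",p[:,:,::-1])
p,d,W,c=cloud("scene");crop(p,130,290,170,290,5,"pics/s10.png")
st()
```

```text
[-0.65824058  0.50469933  1.97610709  0.64652327  0.23869094 -2.47759362] [-0.65824058  0.35866165  1.93577361  0.37159299  0.40308674 -2.18903935]
0.036 [ 1.2 -0.4 -1.9]
0.031 [ 0.4  1.5 -1.7]
0.028 [-0.1  0.3 -2.1]
0.0255 [-0.6  1.2 -0.9]
t 36.38 p [ 0.594  -0.3221  0.0808] F [-0.2 -0.6 -2.3] g 0.196
```

View pics/s10.png

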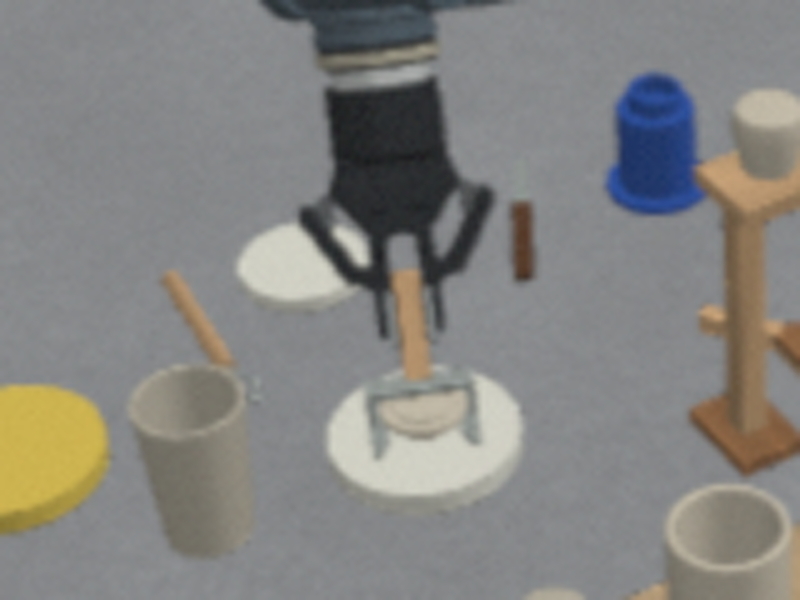

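View pics/w10.png

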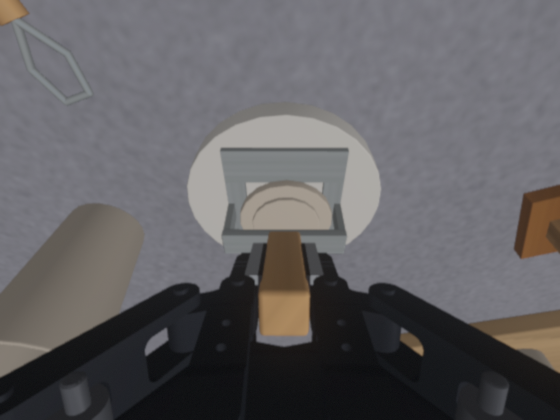

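Run:
```python
from h import *
BY=-.35
L=manip.current_ee_pos()-tcp(np.zeros(3),BY,28)
p,d,W,c=cloud("wrist")
print("crown z",np.nanmedian(W[208:225,265:308,2]),"bat z",np.nanmedian(W[185:192,250:320,2]),np.nanmedian(W[150:200,200:215,2]),"L",L)
cc,s=np.cos(BY),np.sin(BY);Rz=np.array([[cc,-s,0],[s,cc,0],[0,0,1]]);Q=(W-L)@Rz
print(np.nanmedian(Q[208:225,265:308],(0,1)),np.nanmedian(Q[152:178,228:342],(0,1)))
```

```text
crown z 0.043007831467326764 bat z 0.03925279388293084 0.02007745053387164 L [ 0.60722471 -0.32697215  0.02557788]
[-0.00719648  0.0008749   0.01742995] [-0.03504957  0.00024638  0.00349431]
```

The crown is at z 0.043, so the cap rests on the bat with the tines 4 mm clear below the brim. I'll pull the lifter back out.

Run:
```python
from h import *
BY=-.35;dx=np.array([np.cos(BY),np.sin(BY),0])
B=np.array([.610,-.328,.0255])-.003*dx
manip.move_l(tcp(B-dx*.085,BY,28),max_speed=.06); st()
manip.move_l(tcp(B-dx*.085+[0,0,.075],BY,28),max_speed=.12); st()
p,d,W,c=cloud("scene");crop(p,130,290,170,290,5,"pics/s11.png")
p,d,W,c=cloud("top");b=W[box(W,.53,.7,-.42,-.24,.036,.06)&(W[...,2]<.05)]
b=b[b[:,0]>.57];print("cap",len(b),b.mean(0),cv2.minEnclosingCircle((b[:,:2]*1000).astype(np.float32)))
for nm,L,y in (("a",[.52,-.02,.1],-.05),("b",[.5,.08,.1],0),("c",[.5,.08,0.],0),("d",L0+[0,0,.1],LY)):
    print(nm,manip.inverse_kinematics(tcp(L,y,28),ori(y,28)))
```

```text
t 37.99 p [ 0.5143 -0.2931  0.0808] F [-0.7  0.3 -2.6] g 0.196
t 38.77 p [ 0.5138 -0.2927  0.1549] F [-0.6  0.  -2.2] g 0.199
cap 263 [ 0.60687771 -0.32605846  0.04233331] ((607.082275390625, -326.9153137207031), 29.29728889465332)
a [-0.15629873  0.22059558  2.15990374  0.18179693  0.27911369 -1.83963717]
b [ 0.09185122  0.2012399   2.18653975 -0.16200612  0.27024175 -1.33342299]
c None
d [ 0.55790159  0.44112381  1.8202162  -0.57308178  0.55629637 -0.47265298]
```

View pics/s11.png

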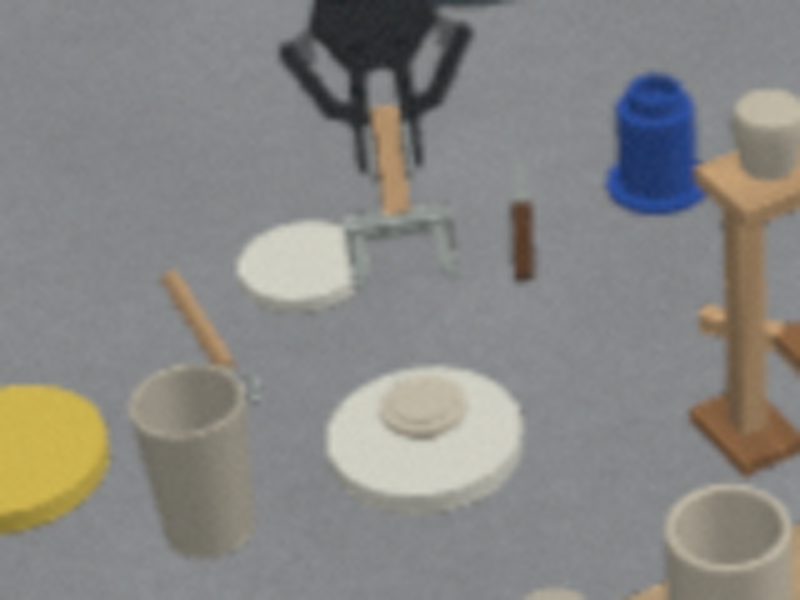

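Run:
```python
from h import *
manip.move_l(tcp([.555,-.02,.11],0,28),ori(0,28),max_speed=.2)
manip.move_l(tcp(L0+[0,0,.06],LY,28),ori(LY,28),max_speed=.2); st()
manip.move_l(tcp(L0+[0,0,.008],LY,28),max_speed=.08)
for z in (.005,.003,.0015,.0005,-.0005):
    manip.move_l(tcp(L0+[0,0,z],LY,28),max_speed=.03)
    f=np.mean([manip.current_force() for _ in range(4)],0);print(z,f.round(1))
    if f[2]>3: break
p,d,W,c=cloud("wrist"); cv2.imwrite("pics/w12.png",p[:,:,::-1]); print("plate z",np.nanmedian(W[152:178,228:342,2]), "bench",np.nanmedian(W[60:120,228:342,2]))
st()
```

```text
t 42.28 p [0.5401 0.3017 0.1153] F [-0.6 -0.3 -2. ] g 0.197
0.005 [ 0.8  0.1 -1.3]
0.003 [-0.5 -0.2 -1.6]
0.0015 [ 0.4  0.  -1.7]
0.0005 [-0.1  0.5 -1.1]
-0.0005 [-4.9 -0.6 10. ]
plate z 0.004076143805107862 bench 0.00010484261919188091
t 44.38 p [0.5403 0.3027 0.0558] F [-5.3 -0.2 10.3] g 0.192
```

View pics/w12.png

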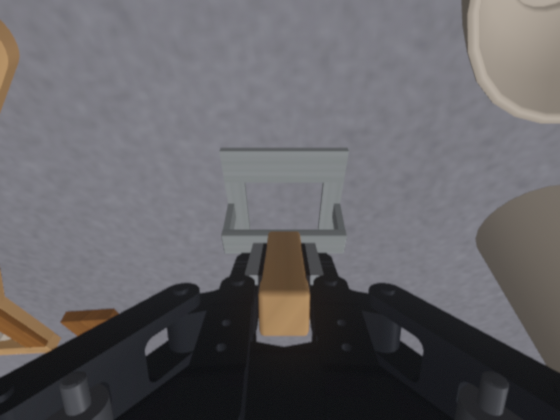

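Run:
```python
from h import *
manip.move_l(tcp(L0+[0,0,.0003],LY,28),max_speed=.03)
manip.set_gripper(.65,40); st()
R=manip.current_tcp_rot()
manip.move_l(manip.current_ee_pos()-R[:,0]*.10,max_speed=.12)
manip.move_l(manip.current_ee_pos()+[-.02,0,.10],max_speed=.2); st()
p,d,W,c=cloud("scene");cv2.imwrite("pics/s13.png",p[:,:,::-1]);crop(p,240,400,140,260,5,"pics/s13c.png")
p,d,W,c=cloud("top");cv2.imwrite("pics/t13.png",cv2.resize(p[60:300,60:480,::-1],None,fx=1.9,fy=1.9))
b=W[box(W,.53,.7,-.42,-.24,.036,.05)];print("cap",cv2.minEnclosingCircle((b[:,:2]*1000).astype(np.float32)),np.median(b[:,2]))
b=W[box(W,.6,.74,-.08,.04,.082,.098)];print("jar rim",len(b),cv2.minEnclosingCircle((b[:,:2]*1000).astype(np.float32)),np.median(b[:,2]))
b=W[box(W,.52,.58,.25,.35,.026,.04)];print("bridge",len(b),cv2.minAreaRect((b[:,:2]*1000).astype(np.float32)),np.median(b[:,2]))
for o in ("mug","tumbler","pinch_bowl","rib","knife","loop_tool"): print(o,[x["at"] for x in manip.look_for("top",o)][:1])
```

```text
t 45.09 p [0.54   0.3024 0.0554] F [ 0.5 -0.1  0.3] g 0.65
t 46.73 p [0.473  0.3064 0.2418] F [-1.5  0.3 -0.1] g 0.652
cap ((607.416015625, -326.29296875), 28.743318557739258) 0.04231064430955684
jar rim 68 ((673.0631713867188, -20.53078842163086), 20.792612075805664) 0.08936190799610605
bridge 90 ((553.989013671875, 299.6462097167969), (73.1846694946289, 18.390884399414062), 83.4764404296875) 0.03446165713193498
mug [[0.5894, 0.4889, 0.056]]
tumbler [[0.6048, -0.489, 0.0713]]
pinch_bowl [[0.5369, 0.2968, 0.0247]]
rib [[0.4566, 0.1558, 0.0053]]
knife [[0.4183, -0.1608, 0.0113]]
loop_tool [[0.422, -0.4091, 0.0119]]
```

View pics/s13c.png

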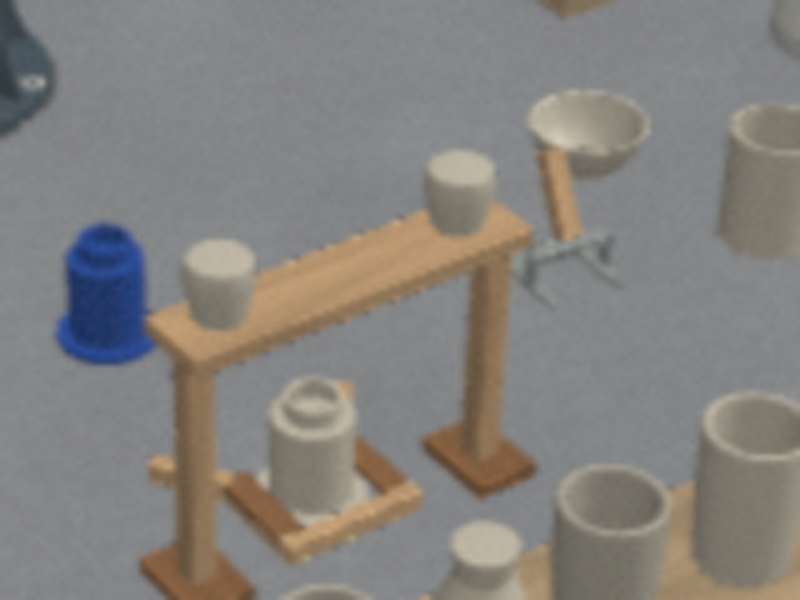

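View pics/t13.png

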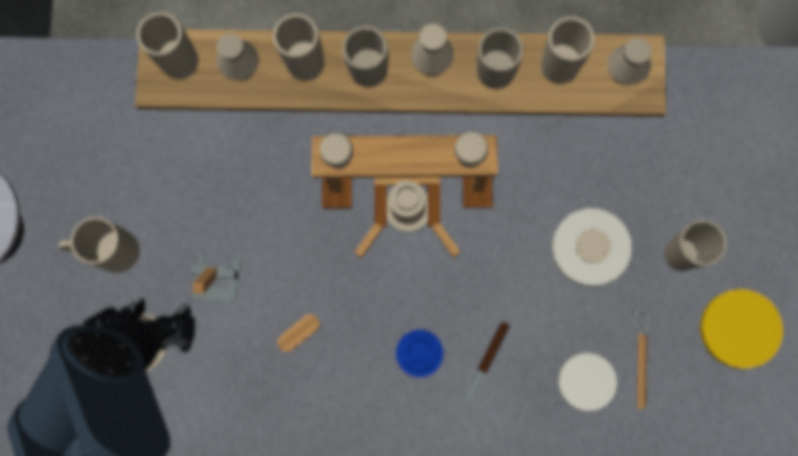

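Run:
```python
from h import *
print(manip.sign_off());
```

```text
the job is handed in; nothing more can be done
None
```

The job is done and handed in at about 47 s of the 72 s allowed. The hand-in gives no verdict, so these results come from my own checks.

- **Jar:** I pushed it low with closed fingers into the rails until it met the back stop at about 17 N. The last pictures show it upright and against the stop. Its rim measured x = 0.673 m, about 0.5 mm from the cap's position right after the push, which is within measurement noise.
- **Cap:** The lifter hooked it and it popped off at a little over 10 N. It stands right way up on the larger white bat at (0.607, -0.326), about 4 mm from the bat's centre. The gripper never touched it.
- **Lifter:** It is back on its feet where it started. The bridge top measured 34 mm up, as it should, and nothing is touching it.
- **Rack and other ware:** The rack, its cups and the blue jar look untouched. The networks put the mug, tumbler, rib, knife and loop tool within about 7 mm of their first readings, close to the networks' own error.

**Disagreement:** In the last check the network reported the pinch bowl at the lifter's position. The arm partly hides the bowl in the top view, but the scene picture shows it standing next to the lifter, where it was at the start.

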